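# Clear the jammed plinth feed chute

## Task

A clay plinth has twisted and jammed under the guide lips of the steel feed chute, and the next one waits behind it in the open loading bay. Lift the waiting plinth out and lay it on the bare wooden board, then nudge the jammed one back up the chute until it is clear of the lips, lift it out there and lay it flat on the board beside the first. Fired clay chips, so do not drop them, and leave everything else where it stands.

Things in the scene. Friction and masses are not known exactly. Their poses are not given: they have to be found in the camera images.
- chute: Sheet-steel feed chute, 415 mm long, 96 wide, fixed on legs, sloping 12 degrees. Frame tilted with it: y up the slope, x level across, z square to the chute's floor; origin on the floor's surface, mid-length and mid-width, 79 mm above the worktop. Along y: open empty pick-up pocket -205 to -95 mm, guided part with lips -95 to +35, open loading bay +35 to +205.
- pocket (a point): Middle of the pick-up pocket's floor (y = -150 mm in the chute's frame, same axes). The pocket is open above, 110 mm long, 70 wide between sides 13 high; end stop at its lower end rises 19 mm above the floor.
- lip_start (a point): Point on the chute's floor, mid-width, below the lower end of the lips (y = -95 mm in the chute's frame, same axes). Side walls here are 70 mm apart, widening to 80 at the lips' upper end. The inturned lips have their underside 29 and their top 32 mm above the floor; between them a slot 44 mm wide (22 either side of the middle) is open from above all along.
- lip_end (a point): Point on the chute's floor, mid-width, below the upper end of the lips (y = +35 mm in the chute's frame, same axes). A plinth can be lifted only when all of it is up the slope from here: its centre at least 50 mm beyond.
- bay (a point): Point on the floor of the loading bay, mid-width, y = +120 mm in the chute's frame, same axes. Bay 170 mm long, open above, 88 wide between curbs 10 high, closed at its upper end (y = +205) by a plate rising 31. From y = +60 to +180 it has no curbs and its floor is only 48 wide, so fingers can go down past a plinth's long sides. Two plinths do not fit in the bay.
- jammed_center (a point): Centre (half-way up) of the jammed plinth: terracotta block 64 (x) x 100 (y) x 26 (z) mm, about 0.3 kg, two small dark sockets in its top. Lies on the chute's floor below the lips, 3 mm under them, twisted a few degrees between the converging walls; its lower end face is reached through the slot. A few newtons up the slope move it; friction holds it wherever it is left.
- waiting_center (a point): Centre (half-way up) of the waiting plinth, same shape, size and axes as the jammed one, lying in the open loading bay just above the jam.
- board_top (a point): Centre of the top face of the bare wooden board, 280 (x) x 180 (y) x 15 mm, lying fixed on the worktop left or right of the chute; z up. It holds two plinths side by side, their long sides across the board.
- mariachi: Bystander: unpainted clay mariachi figurine with guitar and wide hat, standing on a plinth of its own, 186 mm tall; origin at the centre of its underside.
- piggy_bank: Bystander: terracotta piggy bank, about 92 x 135 x 115 mm; origin at the centre of its underside.
- mug: Bystander: chipped yellow enamel mug, 84 mm across, 85 mm tall; origin at the centre of its underside.
- paint_jar: Bystander: white jar with lid, 60 mm across, 75 mm tall; origin at the centre of its underside.
- glaze_jar: Bystander: glass jar with black lid, 68 mm across, 90 mm tall; origin at the centre of its underside.
- primer_tin: Bystander: plain metal tin, 72 mm across, 85 mm tall; origin at the centre of its underside.
- flat_brush: Bystander: flat paint brush lying on the worktop, 200 mm long; origin at the centre of its underside.
There are look-alikes about, which are no part of the job. Leave any purple look-alike of the part that bears jammed_center alone.

How it is judged (in metres and radians):
On the way, in this order (a step that is already met when the one before it is completed fails the run):
1. the waiting plinth has been lifted out of the chute ((z of waiting_center in the frame of chute above 0.05 m or x of waiting_center in the frame of chute above 0.09 m or x of waiting_center in the frame of chute below -0.09 m)), for 0.1 s.
2. the jammed plinth has been nudged back up the chute, clear of the lips and still lying in the chute (y of jammed_center in the frame of chute above 0.082 m and z of jammed_center in the frame of chute below 0.022 m and x of jammed_center in the frame of chute between -0.03 and 0.03 m), for 0.1 s.
At the end, for the whole second after the job is handed in: Both plinths lie flat (within 0.08 rad) and at rest on the board's top, side by side, not stacked, sockets up, each with its centre within 110 mm of the board's middle along it and 60 mm across it (x of waiting_center in the frame of board_top between -0.11 and 0.11 m and y of waiting_center in the frame of board_top between -0.06 and 0.06 m and z of waiting_center in the frame of board_top between 0.009 and 0.017 m and angle between each of waiting_center, jammed_center's own z axis and vertical below 0.08 rad and linear speed of each of waiting, jammed below 0.02 m/s and x of jammed_center in the frame of board_top between -0.11 and 0.11 m and y of jammed_center in the frame of board_top between -0.06 and 0.06 m and z of jammed_center in the frame of board_top between 0.009 and 0.017 m); the robot touches nothing.
It fails at once if a plinth is dropped (falls freely, out of the fingers, by more than about 25 mm) ((linear speed of jammed above 0.7 m/s and contact force between the fingers and jammed below 0.1 N) or (linear speed of waiting above 0.7 m/s and contact force between the fingers and waiting below 0.1 N)).
It fails at once if one of the other things on the worktop is pushed away by more than 30 mm or tipped (distance of any of mariachi, piggy_bank, mug, paint_jar, glaze_jar, primer_tin, flat_brush from where it was at the start of the episode above 0.03 m or angle between any of mariachi, piggy_bank, mug, paint_jar, glaze_jar, primer_tin's own z axis and vertical above 0.35 rad).
It also fails if it takes over 64 s, if anything falls off the work surface, if the arm or the gripper's body presses on something with over 40 N, if the wrist force passes 120 N, or if a joint passes its speed limit or range.

## Robot

A 6-joint arm with a two-finger parallel gripper is mounted at the origin on the work surface. World frame = base frame: x ahead of the robot, y to its left, z up, the work surface at z = 0. Lengths are in m, angles in degrees, forces in N, time in s.
With the tool pointing down it reaches from about 0.4 to 0.825 m from the base axis. Payload 7 kg.
Tool frame: the origin (TCP) lies midway between the tips of the shut fingers; the grasp point (between the pads) lies 19 mm behind it; y points along the fingers, z is the direction in which the jaws open and shut, and the axes are right-handed (so a half turn about y gives the same grasp; the last joint's range is limited). The gripper opens to 88 mm and grips with 3 to 60 N. Pads are 19 mm wide; open, the fingers measure 130 mm over their backs; the gripper's body (78 mm by 193 mm) begins 47 mm behind the grasp point.
Start: joints at [-58.837, 20.546, 0.682, 0, -70.136, -16.507], TCP at [0.171, -0.653, 0.227] pointing down, gripper open.
Joint ranges: [-176.03, 176.03], [-82.01, 121.73], [-58.28, 71.71], [-173.87, 95.51], [-174.79, -0.11], [-173.66, 173.66]. Speed limits (degrees/s): [136.94, 136.94, 172.46, 180, 180, 180].

## Interface

Orientations are given as [roll, pitch, yaw] about the fixed x, y, z axes, in that order (R = Rz(yaw) Ry(pitch) Rx(roll)).
In Python, from plant import ctrl gives the robot as it stands.
- The arm moves only by the tool step_arm, never from a script. Its argument "rows" is a list that holds one entry, the list of rows, each a list of 7 numbers: the gripper command: -1 is shut, 1 is fully open, values between are in proportion, then the shift along the world's x, y, z in cm, then the turn, a rotation vector about the world's x, y, z in degrees. In form: [[[fingers, tx, ty, tz, rx, ry, rz], ...]]. A call has 1 to 12 rows; each row shifts and turns the commanded pose from where the row before left it; what a row does not reach is not made up. A row lasts 1/8 s, in which the tool goes at most 62.5 mm and 10.7 degrees, less where a joint would pass 70% of its speed; a pose out of reach is approached as far as the arm can. A call is refused whole if a number of a shift passes 6.25 or a number of a turn 10.7, either way. A call with a gripper value outside its range is refused whole. The fingers move at their own pace and stop on an object; the grip force is fixed at half the most. Time passes only in rows, so rows that do not move let the fingers close. It gives the time, the measured TCP pose, the force and the opening at its end, in the units of the state.
- ctrl.get_obs(): the state, without advancing time (a new reading comes with each control period).
- ctrl.snapshot(name): name is "side" or "top" or "wrist"; returns the picture (384x512x3 uint8, blue, green, red); there is no depth.
- ctrl.camera_params(name): a dict with "vertical_fov" (degrees; the focal length in pixels is half the picture's height over the tangent of half this angle, whatever the lens; pixels are square), "cx", "cy" (the principal point, pixels), "rvec" (rotation vector, rad) and "tvec" (3), from world to camera coordinates, as OpenCV has them. Camera axes: x right, y down, z forward; pixel columns grow to the right and rows downward; lengths in m; the calibration is good to about 2 mm. A picture is of the moment at which its call begins: read the wrist's pose just before it. camera_params takes no time and is no camera call; for the wrist camera it gives the pose at the moment of the call.
- ctrl.close_job(): hands the job in, once; it reports no verdict.
The state is a dict: "clock": time; "joint_pos": joint angles; "qvel": joint speeds; "tau": joint torques, N m; "tool_pos": TCP position; "orientation": TCP orientation; "force": force on the tool from outside, world axes, zero at the start; "moment": the same for the moment, N m; "opening": finger opening in m.
Only numpy, scipy, OpenCV 4.12 (cv2) and the standard library are available. Lean on these libraries where they do the work, as an engineer would, in place of code of your own. Each camera call takes 0.05 s, during which the arm holds its last target. There are 200 camera calls.

## Working session

There is one attempt and no reset: what is moved stays moved. The work goes in short steps, Python scripts to look and compute and a tool call to move; the robot and the scene stay as the last step left them, time stands still between calls to the robot, and variables do not carry over. Pictures are saved under pics/ and viewed, about 8 in all and at most 12, crops included, and the job is handed in when it is done.

Besides the shell and the picture viewer there is one more tool, called after "Emit:" by a JSON object that holds its "op" and its "data". step_arm: Moves the arm, as the interface text tells. Its arguments: {"type":"object","properties":{"rows":{"type":"array"}},"required":["rows"]}

```bash
mkdir -p pics; ls; python3 - <<'E'
from plant import ctrl
import cv2
print(ctrl.get_obs())
for n in("side","top","wrist"):
    print(n,ctrl.camera_params(n)); cv2.imwrite(f"pics/{n}0.png",ctrl.snapshot(n))
E
```

```text
pics
{'clock': 0.0, 'joint_pos': array([-5.88363761e+01,  2.05918257e+01,  6.32399774e-01, -2.06965138e-02,
       -7.01350040e+01, -1.65052251e+01]), 'qvel': array([ 0.02917553, -0.01770251, -0.03570156, -0.06781874,  0.07659073,
        0.0579631 ]), 'tau': array([ 2.91819691e-03, -5.82720423e+01,  2.93063146e+01,  6.99763834e+00,
        6.72334674e-03, -1.74332413e-04]), 'tool_pos': array([ 0.17064199, -0.65255894,  0.22560602]), 'orientation': array([-8.99039332e+01,  8.17636624e-03,  1.46513568e+01]), 'force': array([0.52848556, 0.43756601, 0.21901378]), 'moment': array([-0.02542693, -0.00607082, -0.00235804]), 'opening': 0.08762101747341737}
side {'vertical_fov': 53.6880939468133, 'cx': 258.04902469755103, 'cy': 198.25316947163802, 'rvec': array([ 0.98748116, -2.45079916,  1.06129603]), 'tvec': array([0.335436  , 0.29376932, 0.80164833])}
top {'vertical_fov': 43.30427041341228, 'cx': 267.285147690005, 'cy': 188.04329785160084, 'rvec': array([ 2.20830184, -2.14930006,  0.08412095]), 'tvec': array([-0.00298113,  0.50028823,  1.19430121])}
wrist {'vertical_fov': 59.19813378397952, 'cx': 253.24625941648898, 'cy': 195.3823619275934, 'rvec': array([-1.80437866, -2.33914147, -0.33141359]), 'tvec': array([ 0.67424932, -0.03476858,  0.39220267])}
```

View pics/top0.png

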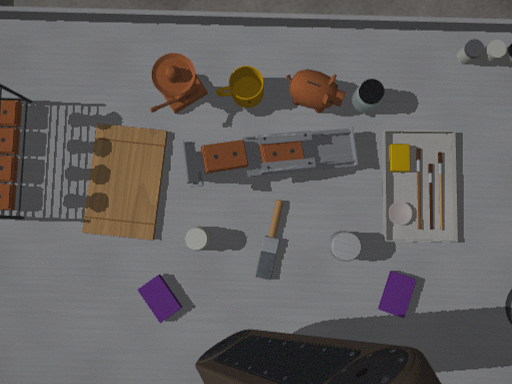

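View pics/side0.png

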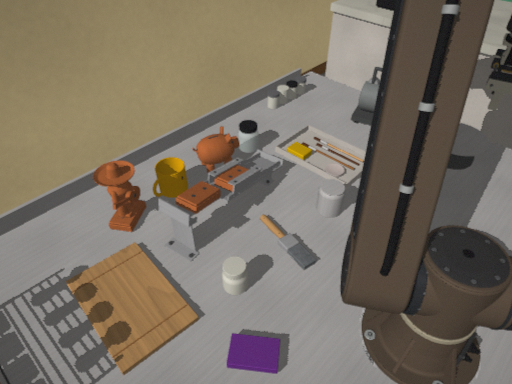

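```bash
cat > h.py <<'E'
import numpy as np, cv2
from plant import ctrl
def cam(n):
    p=ctrl.camera_params(n); f=192/np.tan(np.radians(p["vertical_fov"])/2)
    K=np.array([[f,0,p["cx"]],[0,f,p["cy"]],[0,0,1]]); return K,p["rvec"],p["tvec"]
def ray(c,uv):
    K,r,t=c; R=cv2.Rodrigues(r)[0]; d=R.T@np.linalg.inv(K)@np.array([*uv,1.]); return -R.T@t,d
def onz(c,uv,z):
    o,d=ray(c,uv); return o+d*(z-o[2])/d[2]
def proj(c,P): return cv2.projectPoints(np.array(P,float).reshape(-1,3),c[1],c[2],c[0],None)[0].reshape(-1,2)
E
python3 - <<'E'
from h import *
c=cam("top"); im=cv2.imread("pics/top0.png")
a=cv2.resize(im[115:195,170:370],None,fx=4,fy=4,interpolation=cv2.INTER_CUBIC)
b=cv2.resize(im[115:250,75:180],None,fx=2,fy=2,interpolation=cv2.INTER_CUBIC)
o=np.zeros((320+270,800,3),np.uint8); o[:320]=a; o[320:,:210]=b
s=cv2.imread("pics/side0.png")[145:257,150:300]; s=cv2.resize(s,None,fx=2.4,fy=2.4,interpolation=cv2.INTER_CUBIC); 
o[320:320+s.shape[0],230:230+s.shape[1]]=s
cv2.imwrite("pics/crop1.png",np.clip(o*1.6,0,255))
for uv in [(97,124),(167,131),(154,239),(84,232)]: print(onz(c,uv,.015).round(3))
for uv in [(190,160),(355,150)]: print(onz(c,uv,.08).round(3))
E
```

```text
[0.653 0.449 0.015]
[0.639 0.27  0.015]
[0.365 0.29  0.015]
[0.378 0.467 0.015]
[0.558 0.197 0.08 ]
[ 0.593 -0.198  0.08 ][ WARN:0@0.669] global loadsave.cpp:1063 imwrite_ Unsupported depth image for selected encoder is fallbacked to CV_8U.
```

View pics/crop1.png

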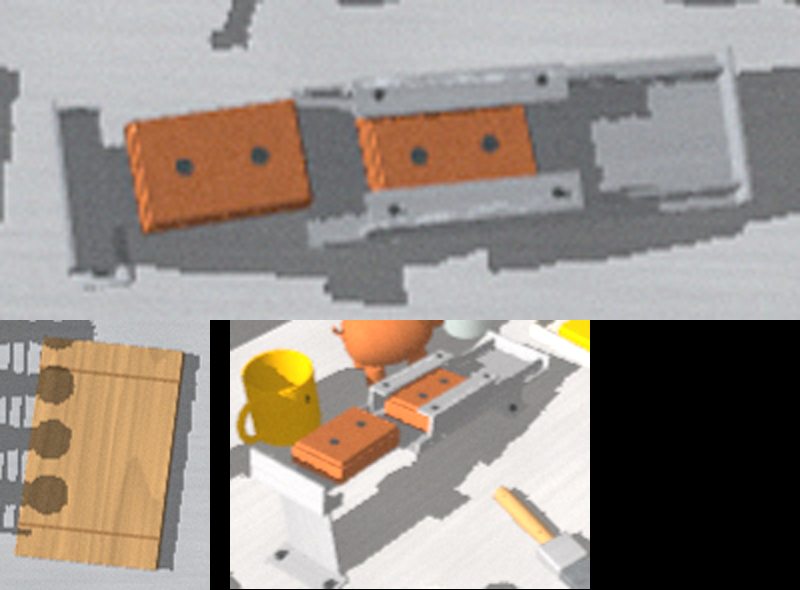

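```bash
cat >> h.py <<'E'
from scipy.optimize import least_squares
from scipy.spatial.transform import Rotation as Ro
def T(p,P,z0=.079,slope=12):  # chute -> world
    R=Ro.from_euler('ZX',[p[2],slope],degrees=True).as_matrix()
    return np.asarray(P,float)@R.T+np.array([p[0],p[1],z0])
E
python3 - <<'E'
from h import *
c=cam("top")
px=lambda L:np.array(L,float)/4+np.array([170,115])-.4
L=np.array([[22,35,32],[22,-95,32],[-22,35,32],[-22,-95,32],[48,205,31],[-48,205,31]])/1e3
uv=px([[358,115],[566,98],[366,195],[580,172],[57,102],[72,275]])
f=lambda p:(proj(c,T(p,L))-uv).ravel()
s=least_squares(f,[.57,0,0]);p=s.x;print(p,s.fun.reshape(-1,2).round(1).tolist())
# plinths: top-face corners; fit in chute frame x,y,yaw on floor
def pl(q):
    a=np.radians(q[2]);B=np.array([[32,50],[-32,50],[-32,-50],[32,-50]])/1e3
    r=B@np.array([[np.cos(a),np.sin(a)],[-np.sin(a),np.cos(a)]])+q[:2]
    return np.c_[r,np.full(4,.026)]
uw=px([[126,122],[148,232],[312,204],[295,99]])
# top face upper-end edge vs lower
s=least_squares(lambda q:(proj(c,T(p,pl(q)))-uw).ravel(),[0,.12,0]);print("waiting",s.x,s.fun.round(1))
so=np.array([[184,167],[260,156],[419,156],[490,144]])
def onfloor(uv,z):
    o,d=ray(c,uv);R=T([0,0,p[2]],np.eye(3),0).T;o2=R.T@(o-T(p,[0,0,0]));d2=R.T@d
    return o2+d2*(z-o2[2])/d2[2]
for u in px(so): print("socket",onfloor(u,.026).round(4))
for u in px([[375,192],[537,175],[526,106],[360,119]]): print("jam vis",onfloor(u,.026).round(4))
print("board", onz(c,(125.5,181.5),.015))
E
```

```text
[5.76256893e-01 2.66985518e-03 9.30998532e+00] [[-0.6, 1.1], [0.5, 0.1], [-0.1, -0.3], [-0.4, -0.2], [-0.4, 0.3], [1.1, -0.9]]
waiting [0.00485457 0.11549065 2.92390089] [-0.2  0.1 -0.8  0.1  0.9  0.2  0.2 -0.4]
socket [0.0053 0.1369 0.026 ]
socket [0.0072 0.0925 0.026 ]
socket [-0.0023 -0.0012  0.026 ]
socket [ 0.0005 -0.0451  0.026 ]
jam vis [-0.0207  0.028   0.026 ]
jam vis [-0.0209 -0.0711  0.026 ]
jam vis [ 0.021  -0.0705  0.026 ]
jam vis [0.023 0.031 0.026]
board [0.50749985 0.36900191 0.015     ]
```

```bash
cat >> h.py <<'E'
CH=np.array([.57626,.00267,9.31])
def chR(yaw=0): return (Ro.from_euler('ZX',[CH[2],12],degrees=True)*Ro.from_euler('Z',yaw,degrees=True)).as_matrix()
def toolR(Rp): return np.c_[Rp[:,1],-Rp[:,2],-Rp[:,0]]
def go(pos,Rt=None):
    o=ctrl.get_obs(); R=Ro.from_euler('xyz',o["orientation"],degrees=True)
    d=(np.array(pos)-o["tool_pos"])*100
    r=np.zeros(3) if Rt is None else (Ro.from_matrix(Rt)*R.inv()).as_rotvec(degrees=True)
    print("target",np.round(pos,4),"cm",d.round(2),"deg",r.round(2),"J",o["joint_pos"].round(0),"F",o["force"].round(1),"t",o["clock"],"open",round(o["opening"],4)); return d,r
E
python3 - <<'E'
from h import *
c=cam("top")
for n,uv,z in [("hat",(174,70),.18),("mariach base",(188,95),.02),("mug",(246,85),.085),("handle",(220,92),.05),("pig",(313,85),.1),("paint",(196,238),.075)]: print(n,onz(c,uv,z).round(3))
go(T(CH,[.0055,.115,.12]),toolR(chR(2.9)))
print(T(CH,[.0055,.115,-.005]))
E
```

```text
hat [0.745 0.224 0.18 ]
mariach base [0.733 0.219 0.02 ]
mug [0.743 0.069 0.085]
handle [0.734 0.135 0.05 ]
pig [ 0.743 -0.092  0.1  ]
paint [0.372 0.177 0.075]
target [0.5675 0.0899 0.2203] cm [39.69 74.26 -0.55] deg [10.89 -7.57 87.2 ] J [-59.  21.   1.  -0. -70. -17.] F [-0.4  0.6  0.6] t 0.15 open 0.0875
[0.56332168 0.11559087 0.09801911]
```

Emit:
{"op": "step_arm", "data": {"rows": [[[1, 2.84, 5.3, 0.2, 0.78, -0.54, 6.23], [1, 2.84, 5.3, 0.2, 0.78, -0.54, 6.23], [1, 2.84, 5.3, 0.2, 0.78, -0.54, 6.23], [1, 2.84, 5.3, 0.2, 0.78, -0.54, 6.23], [1, 2.84, 5.3, 0, 0.78, -0.54, 6.23], [1, 2.84, 5.3, 0, 0.78, -0.54, 6.23], [1, 2.84, 5.3, 0, 0.78, -0.54, 6.23], [1, 2.84, 5.3, 0, 0.78, -0.54, 6.23], [1, 2.84, 5.3, 0, 0.78, -0.54, 6.23], [1, 2.84, 5.3, 0, 0.78, -0.54, 6.23], [1, 2.84, 5.3, 0, 0.78, -0.54, 6.23], [1, 2.84, 5.3, 0, 0.78, -0.54, 6.23]]]}}

```text
clock: 1.65
tool_pos: [0.5121, -0.0151, 0.2347]
orientation: [-89.5, -10.6, 89.8]
force: [0.9, -0.1, -0.7]
opening: 0.0874
```

Emit:
{"op": "step_arm", "data": {"rows": [[[1, 2.84, 5.3, 0, 0.78, -0.54, 6.23], [1, 2.84, 5.3, 0, 0.78, -0.54, 6.23], [1, 0, 0, 0, 0, 0, 0], [1, 0, 0, 0, 0, 0, 0]]]}}

```text
clock: 2.15
tool_pos: [0.568, 0.0891, 0.2339]
orientation: [-90.6, -12.0, 102.3]
force: [0.2, 0.9, 1.0]
opening: 0.0876
```

```bash
python3 - <<'E'
from h import *
go(T(CH,[.0055,.115,.12]),toolR(chR(2.9)))
c=cam("wrist"); im=ctrl.snapshot("wrist"); np.savez("w1.npz",K=c[0],r=c[1],t=c[2]); cv2.imwrite("pics/w1.png",np.clip(im*1.5,0,255).astype(np.uint8))
E
```

```text
target [0.5675 0.0899 0.2203] cm [-0.04  0.09 -1.36] deg [-0.01 -0.03 -0.03] J [ 20.  12.  -6. -13. -70.  -4.] F [0.2 0.9 1. ] t 2.15 open 0.0876
```

View pics/w1.png

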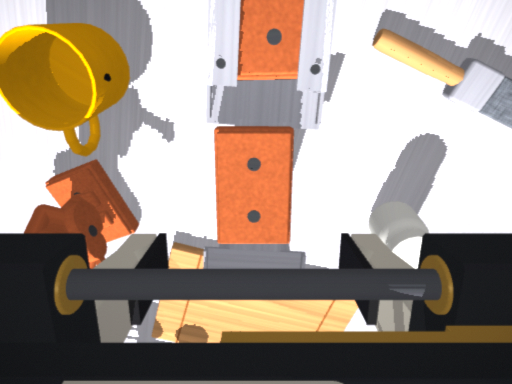

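```bash
cat >> h.py <<'E'
def fl(c,uv,z=.026):
    o,d=ray(c,uv);R=chR();o2=R.T@(o-T(CH,[0,0,0]));d2=R.T@d
    return (o2+d2*(z-o2[2])/d2[2]).round(4)
E
python3 - <<'E'
from h import *
d=np.load("w1.npz");c=(d["K"],d["r"],d["t"])
for n,u,z in [("wA",(254,164),.026),("wB",(254,216),.026),("ll",(215,128),.026),("lr",(291,127),.026),("ul",(217,243),.026),("ur",(291,243),.026),("jam",(274,37),.026),("jam end",(240,77),.026),("jam end",(299,78),.026),("lipL",(238,80),.032),("lip outer end",(210,122),.032),("lip outer end",(320,128),.032),("lip in L",(233,122),.032),("lip in R",(304,128),.032)]: print(n,fl(c,u,z))
go(T(CH,[.0055,.115,-.005]))
E
```

```text
wA [0.0067 0.0932 0.026 ]
wB [0.0044 0.1372 0.026 ]
ll [0.0385 0.0664 0.026 ]
lr [-0.0204  0.0626  0.026 ]
ul [0.0348 0.1633 0.026 ]
ur [-0.0286  0.16    0.026 ]
jam [-0.0028 -0.0007  0.026 ]
jam end [0.0207 0.0279 0.026 ]
jam end [-0.0234  0.0263  0.026 ]
lipL [0.0218 0.0304 0.032 ]
lip outer end [0.0417 0.0616 0.032 ]
lip outer end [-0.0418  0.0617  0.032 ]
lip in L [0.0244 0.0607 0.032 ]
lip in R [-0.0297  0.0623  0.032 ]
target [0.5633 0.1156 0.098 ] cm [ -0.46   2.7  -13.63] deg [0. 0. 0.] J [ 20.  12.  -6. -13. -70.  -4.] F [-0.3 -0.5 -0.4] t 2.2 open 0.0876
```

Emit:
{"op": "step_arm", "data": {"rows": [[[1, -0.1, 0.6, -3, 0, 0, 0], [1, -0.1, 0.6, -3, 0, 0, 0], [1, -0.1, 0.6, -3, 0, 0, 0], [1, -0.1, 0.5, -2.5, 0, 0, 0], [1, -0.05, 0.3, -1.3, 0, 0, 0], [1, -0.01, 0.1, -0.83, 0, 0, 0], [1, 0, 0, 0, 0, 0, 0], [1, 0, 0, 0, 0, 0, 0]]]}}

```text
clock: 3.2
tool_pos: [0.5643, 0.1159, 0.0992]
orientation: [-90.7, -12.0, 102.3]
force: [-0.2, 0.5, 0.4]
opening: 0.0876
```

Emit:
{"op": "step_arm", "data": {"rows": [[[-1, 0, 0, 0, 0, 0, 0], [-1, 0, 0, 0, 0, 0, 0], [-1, 0, 0, 0, 0, 0, 0], [-1, 0, 0, 0, 0, 0, 0], [-1, 0, 0, 0, 0, 0, 0], [-1, 0, 0, 0, 0, 0, 0]]]}}

```text
clock: 3.95
tool_pos: [0.5638, 0.116, 0.0984]
orientation: [-90.7, -12.0, 102.3]
force: [-0.4, -0.4, 3.1]
opening: 0.0641
```

```bash
python3 - <<'E'
from h import *
go(T(CH,[.0055,.115,-.005]),toolR(chR(2.9)))
go(T(CH,[.0055,.115,.11]))
E
```

```text
target [0.5633 0.1156 0.098 ] cm [-0.04 -0.04 -0.04] deg [-0.04  0.05 -0.02] J [ 23.  19. -16. -15. -54.  -2.] F [-0.4 -0.4  3.1] t 3.95 open 0.0641
target [0.5672 0.092  0.2105] cm [ 0.34 -2.4  11.21] deg [0. 0. 0.] J [ 23.  19. -16. -15. -54.  -2.] F [-0.4 -0.4  3.1] t 3.95 open 0.0641
```

Emit:
{"op": "step_arm", "data": {"rows": [[[1, 0, 0, 0, 0, 0, 0], [1, 0, 0, 0, 0, 0, 0], [1, 0, 0, 0, 0, 0, 0], [1, 0.02, -0.17, 0.8, 0, 0, 0], [1, 0, 0, 0, 0, 0, 0], [-1, 0, 0, 0, 0, 0, 0], [-1, 0, 0, 0, 0, 0, 0], [-1, 0, 0, 0, 0, 0, 0], [-1, 0, 0, 0, 0, 0, 0], [-1, 0, 0, 0, 0, 0, 0], [-1, 0, 0, 0, 0, 0, 0]]]}}

```text
clock: 5.32
tool_pos: [0.5639, 0.1143, 0.1062]
orientation: [-90.7, -12.0, 102.3]
force: [0.6, -0.2, -1.6]
opening: 0.0637
```

Emit:
{"op": "step_arm", "data": {"rows": [[[-1, 0.03, -0.2, 1, 0, 0, 0], [-1, 0.06, -0.4, 2, 0, 0, 0], [-1, 0.09, -0.6, 3, 0, 0, 0], [-1, 0.09, -0.6, 3, 0, 0, 0], [-1, 0.09, -0.6, 3, 0, 0, 0], [-1, 0, 0, 3, 0, 0, 0], [-1, 0, 0, 0, 0, 0, 0]]]}}

```text
clock: 6.2
tool_pos: [0.5687, 0.0902, 0.2592]
orientation: [-91.0, -12.0, 102.3]
force: [0.7, 0.3, -3.8]
opening: 0.0638
```

```bash
cat >> h.py <<'E'
BD=np.array([.509,.369]); BY=-3.9
def bpos(u,z):
    a=np.radians(BY); return [BD[0]+u*np.cos(a),BD[1]+u*np.sin(a),z]
BR=toolR(Ro.from_euler('z',BY,degrees=True).as_matrix())
E
python3 - <<'E'
from h import *
go(bpos(.062,.2),BR)
c=cam("top"); cv2.imwrite("pics/top1.png",cv2.resize(ctrl.snapshot("top")[90:260,60:380],None,fx=2.4,fy=2.4,interpolation=cv2.INTER_CUBIC))
E
```

```text
target [0.5709 0.3648 0.2   ] cm [ 0.22 27.46 -5.92] deg [-12.09   0.06 -16.09] J [ 20.  11.  -4. -12. -73.  -4.] F [ 0.7  0.3 -3.8] t 6.2 open 0.0638
```

View pics/top1.png

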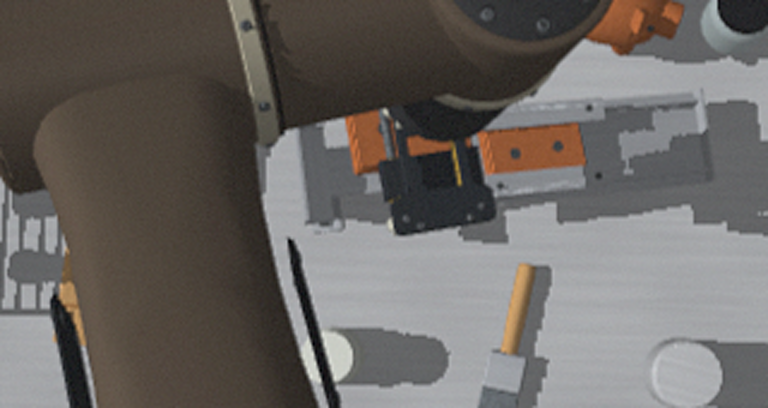

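Emit:
{"op": "step_arm", "data": {"rows": [[[-1, 0, 2, 0, -1, 0, -1.5], [-1, 0.05, 4, 0, -2, 0, -2.7], [-1, 0.05, 5, 0, -2, 0, -2.7], [-1, 0.05, 5, 0, -2, 0, -2.7], [-1, 0.05, 5, -1, -2, 0, -2.7], [-1, 0, 4, -2, -2, 0, -2.3], [-1, 0, 2.46, -3, -1.1, 0, -1.5], [-1, 0, 0, 0, 0, 0, 0], [-1, 0, 0, 0, 0, 0, 0]]]}}

```text
clock: 7.38
tool_pos: [0.5692, 0.3644, 0.1952]
orientation: [-89.8, 0.1, 86.1]
force: [0.2, -0.4, -1.8]
opening: 0.0637
```

```bash
python3 - <<'E'
from h import *
go(bpos(.062,.018),BR)
s=ctrl.snapshot("side");w=ctrl.snapshot("wrist");c=cam("wrist");np.savez("w2.npz",K=c[0],r=c[1],t=c[2])
o=np.hstack([cv2.resize(s[100:384,0:300],(400,379)),cv2.resize(w,(400,300),interpolation=cv2.INTER_AREA).copy() if 0 else cv2.copyMakeBorder(cv2.resize(w,(400,300)),0,79,0,0,0)])
cv2.imwrite("pics/sw2.png",np.clip(o*1.4,0,255).astype(np.uint8))
E
```

```text
target [0.5709 0.3648 0.018 ] cm [  0.17   0.04 -17.72] deg [ 0.1  -0.26  0.02] J [ 49.  22.  -1.  -0. -67. -53.] F [ 0.2 -0.4 -1.8] t 7.375 open 0.0637
```

View pics/sw2.png

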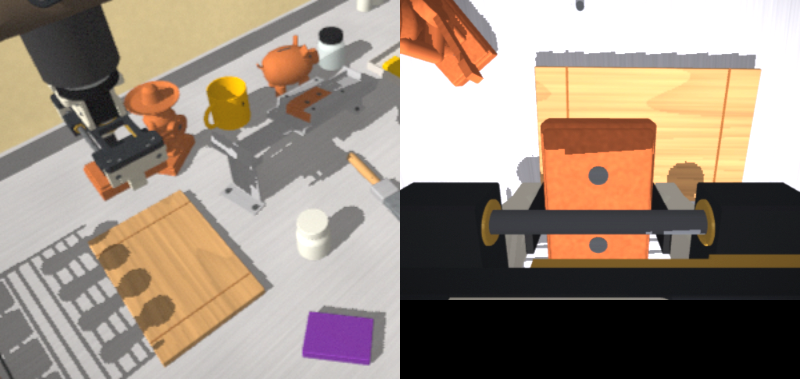

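```bash
python3 - <<'E'
from h import *
d=np.load("w2.npz");c=(d["K"],d["r"],d["t"])
for u in [(174,86),(457,90),(85,104)]: print(onz(c,u,.015).round(4))
E
```

```text
[0.64   0.2735 0.015 ]
[0.368  0.2957 0.015 ]
[0.7286 0.2842 0.015 ]
```

Emit:
{"op": "step_arm", "data": {"rows": [[[-1, 0.1, 0, -4, 0, 0, 0], [-1, 0.07, 0, -5, 0, 0, 0], [-1, 0, 0, -4, 0, 0, 0], [-1, 0, 0, -2, 0, 0, 0], [-1, 0, 0, -1, 0, -0.2, 0], [-1, 0, 0, -0.7, 0, 0, 0], [-1, 0, 0, 0, 0, 0, 0], [-1, 0, 0, 0, 0, 0, 0]]]}}

```text
clock: 8.48
tool_pos: [0.5718, 0.3653, 0.0304]
orientation: [-90.1, -0.1, 86.1]
force: [-0.5, -0.3, -3.0]
opening: 0.0641
```

Emit:
{"op": "step_arm", "data": {"rows": [[[-1, 0, 0, -0.7, 0, 0, 0], [-1, 0, 0, -0.2, 0, 0, 0], [-1, 0, 0, 0, 0, 0, 0], [-1, 0, 0, 0, 0, 0, 0]]]}}

```text
clock: 8.98
tool_pos: [0.5713, 0.3649, 0.0203]
orientation: [-90.0, 0.0, 86.1]
force: [0.5, 0.5, -3.6]
opening: 0.0642
```

Emit:
{"op": "step_arm", "data": {"rows": [[[-1, 0, 0, -0.2, 0, 0, 0], [-1, 0, 0, 0, 0, 0, 0]]]}}

```text
clock: 9.22
tool_pos: [0.5715, 0.3651, 0.0186]
orientation: [-90.1, -0.0, 86.1]
force: [-0.8, 0.1, -0.6]
opening: 0.064
```

Emit:
{"op": "step_arm", "data": {"rows": [[[-1, 0, 0, -0.1, 0, 0, 0], [-1, 0, 0, 0, 0, 0, 0]]]}}

```text
clock: 9.48
tool_pos: [0.5715, 0.3651, 0.0186]
orientation: [-90.1, -0.0, 86.1]
force: [-2.7, -0.9, 6.4]
opening: 0.0638
```

Emit:
{"op": "step_arm", "data": {"rows": [[[1, 0, 0, 0, 0, 0, 0], [1, 0, 0, 0, 0, 0, 0], [1, 0, 0, 0, 0, 0, 0], [1, 0, 0, 1, 0, 0, 0], [1, 0, 0, 3, 0, 0, 0], [1, 0, 0, 5, 0, 0, 0], [1, 0, 0, 6, 0, 0, 0], [1, 0, 0, 6, 0, 0, 0], [1, 0, 0, 0, 0, 0, 0]]]}}

```text
clock: 10.6
tool_pos: [0.5736, 0.3665, 0.2348]
orientation: [-90.5, -0.4, 86.1]
force: [-0.7, -0.3, -1.3]
opening: 0.0878
```

```bash
python3 - <<'E'
from h import *
R=chR(0); P=np.c_[R[:,0],-R[:,2],R[:,1]]
go(T(CH,[-.005,-.112,.10]),P); print(T(CH,[-.005,-.112,.007]),R[:,1])
c=cam("wrist");cv2.imwrite("pics/w3.png",ctrl.snapshot("wrist"))
E
```

```text
target [ 0.5924 -0.1268  0.1535] cm [  1.88 -49.33  -8.13] deg [  8.72  10.29 -76.4 ] J [ 49.  20.   2.   0. -70. -53.] F [-0.7 -0.3 -1.3] t 10.6 open 0.0878
[ 0.58928429 -0.10768454  0.06256092] [-0.15824086  0.96526295  0.20791169]
```

View pics/w3.png

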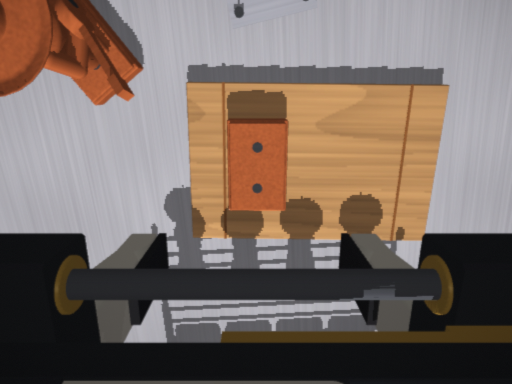

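Emit:
{"op": "step_arm", "data": {"rows": [[[-1, 0.2, -3, 0, 0.9, 1, -8], [-1, 0.2, -5.5, 0, 0.97, 1.14, -8.5], [-1, 0.2, -5.5, 0, 0.97, 1.14, -8.5], [-1, 0.2, -5.5, 0, 0.97, 1.14, -8.5], [-1, 0.2, -5.5, 0, 0.97, 1.14, -8.5], [-1, 0.2, -5.5, 0, 0.97, 1.14, -8.5], [-1, 0.2, -5.5, 0, 0.97, 1.14, -8.5], [-1, 0.2, -5.5, 0, 0.97, 1.14, -8.5], [-1, 0.2, -5, 0, 0.97, 1.14, -8.5], [-1, 0.1, -2.83, -2, 0, 0.1, -0.4], [-1, 0, 0, -3, 0, 0, 0], [-1, 0, 0, 0, 0, 0, 0]]]}}

```text
clock: 12.15
tool_pos: [0.5881, -0.1286, 0.1741]
orientation: [-77.6, 0.8, 9.3]
force: [0.6, 0.3, 0.9]
opening: 0.0002
```

```bash
python3 - <<'E'
from h import *
R=chR(0); P=np.c_[R[:,0],-R[:,2],R[:,1]]
go(T(CH,[-.005,-.112,.007]),P)
s=ctrl.snapshot("side");w=ctrl.snapshot("wrist")
o=np.hstack([cv2.resize(s[100:260,130:330],(400,320),interpolation=cv2.INTER_CUBIC),cv2.copyMakeBorder(cv2.resize(w,(400,300)),0,20,0,0,0)])
cv2.imwrite("pics/sw4.png",np.clip(o*1.4,0,255).astype(np.uint8))
E
```

```text
target [ 0.5893 -0.1077  0.0626] cm [  0.12   2.09 -11.15] deg [-0.3  -0.9   0.01] J [ -2.  20.  -3. -13. -71. -74.] F [0.6 0.3 0.9] t 12.15 open 0.0002
```

View pics/sw4.png

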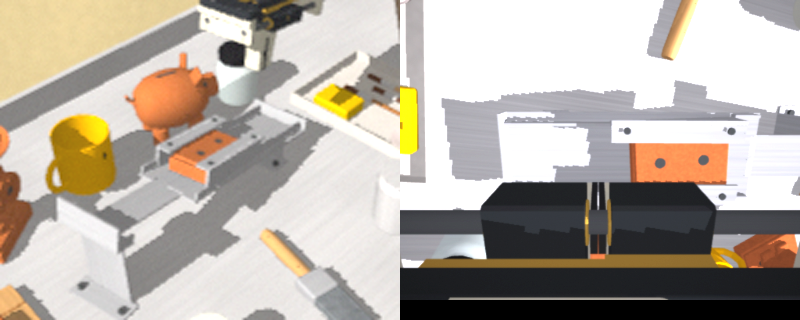

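Emit:
{"op": "step_arm", "data": {"rows": [[[-1, 0, 0.6, -3, -0.3, -0.9, 0], [-1, 0.02, 0.55, -3, 0, 0, 0], [-1, 0.05, 0.5, -2.5, 0, 0, 0], [-1, 0.05, 0.35, -1.65, 0, 0, 0], [-1, 0, 0.1, -1, 0, 0, 0], [-1, 0, 0, 0, 0, 0, 0], [-1, 0, 0, 0, 0, 0, 0]]]}}

```text
clock: 13.12
tool_pos: [0.5921, -0.1076, 0.0667]
orientation: [-78.1, -0.4, 9.4]
force: [0.1, -1.4, 0.5]
opening: 0.0003
```

```bash
python3 - <<'E'
from h import *
R=chR(0); P=np.c_[R[:,0],-R[:,2],R[:,1]]
go(T(CH,[-.005,-.112,.007]),P)
E
```

```text
target [ 0.5893 -0.1077  0.0626] cm [-0.29 -0.   -0.41] deg [ 0.07  0.46 -0.07] J [  0.  25. -11. -14. -57. -73.] F [ 0.1 -1.4  0.5] t 13.125 open 0.0003
```

Emit:
{"op": "step_arm", "data": {"rows": [[[-1, -0.25, 0, -0.35, 0, 0.4, 0], [-1, -0.16, 0.97, 0.21, 0, 0, 0], [-1, -0.08, 0.48, 0.1, 0, 0, 0], [-1, -0.08, 0.48, 0.1, 0, 0, 0], [-1, -0.08, 0.48, 0.1, 0, 0, 0], [-1, -0.08, 0.48, 0.1, 0, 0, 0], [-1, -0.08, 0.48, 0.1, 0, 0, 0], [-1, -0.08, 0.48, 0.1, 0, 0, 0]]]}}

```text
clock: 14.12
tool_pos: [0.5826, -0.0688, 0.0705]
orientation: [-78.1, 0.0, 9.4]
force: [-0.3, -3.3, 0.6]
opening: 0.0004
```

```bash
cat >> h.py <<'E'
def inch():
    o=ctrl.get_obs(); print("tcp in chute",(chR().T@(o["tool_pos"]-T(CH,[0,0,0]))).round(4),"F chute",(chR().T@o["force"]).round(1))
E
python3 - <<'E'
from h import *
inch()
E
```

```text
tcp in chute [-0.0053 -0.0718  0.0065] F chute [-0.9 -3.   1.3]
```

Emit:
{"op": "step_arm", "data": {"rows": [[[-1, -0.11, 0.68, 0.146, 0, 0, 0], [-1, -0.11, 0.68, 0.146, 0, 0, 0], [-1, -0.11, 0.68, 0.146, 0, 0, 0], [-1, -0.11, 0.68, 0.146, 0, 0, 0], [-1, -0.11, 0.68, 0.146, 0, 0, 0], [-1, -0.11, 0.68, 0.146, 0, 0, 0], [-1, -0.11, 0.68, 0.146, 0, 0, 0], [-1, -0.11, 0.68, 0.146, 0, 0, 0], [-1, -0.11, 0.68, 0.146, 0, 0, 0], [-1, -0.11, 0.68, 0.146, 0, 0, 0], [-1, 0, 0, 0, 0, 0, 0]]]}}

```text
clock: 15.5
tool_pos: [0.5713, 0.0001, 0.085]
orientation: [-78.0, 0.0, 9.4]
force: [0.9, -0.9, -0.9]
opening: 0.0007
```

```bash
python3 - <<'E'
from h import *
inch()
s=ctrl.snapshot("side");w=ctrl.snapshot("wrist");c=cam("wrist");np.savez("w5.npz",K=c[0],r=c[1],t=c[2])
o=np.hstack([cv2.resize(s[100:260,130:330],(400,320),interpolation=cv2.INTER_CUBIC),cv2.copyMakeBorder(cv2.resize(w,(400,300)),0,20,0,0,0)])
cv2.imwrite("pics/sw5.png",np.clip(o*1.3,0,255).astype(np.uint8))
E
```

```text
tcp in chute [-0.0053 -0.0005  0.0062] F chute [ 0.7 -1.2 -0.6]
```

View pics/sw5.png

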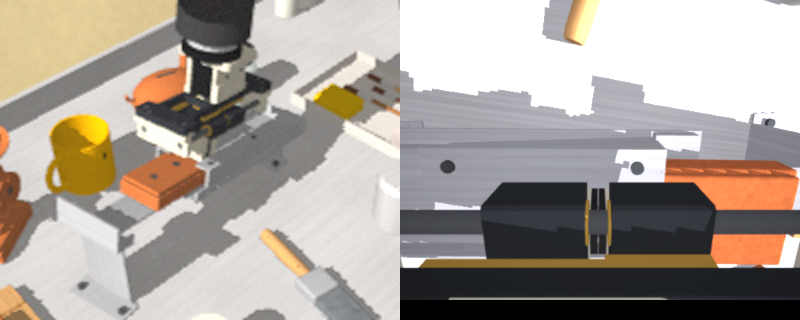

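Emit:
{"op": "step_arm", "data": {"rows": [[[-1, -0.11, 0.68, 0.146, 0, 0, 0], [-1, -0.11, 0.68, 0.146, 0, 0, 0], [-1, -0.11, 0.68, 0.146, 0, 0, 0], [-1, -0.11, 0.68, 0.146, 0, 0, 0], [-1, -0.11, 0.68, 0.146, 0, 0, 0], [-1, -0.11, 0.68, 0.146, 0, 0, 0], [-1, 0, 0, 0, 0, 0, 0], [-1, 0, 0, 0, 0, 0, 0]]]}}

```text
clock: 16.6
tool_pos: [0.5651, 0.0401, 0.0939]
orientation: [-78.0, 0.0, 9.4]
force: [-0.2, -0.0, -0.6]
opening: 0.0004
```

```bash
python3 - <<'E'
from h import *
inch()
R=chR(0); P=np.c_[R[:,0],-R[:,2],R[:,1]]
go(T(CH,[-.005,.02,.007]),P);go(T(CH,[-.005,.02,.12]),P)
go(T(CH,[-.003,.113,.13]),toolR(chR(2)))
E
```

```text
tcp in chute [-0.005   0.041   0.0065] F chute [-0.2 -0.1 -0.6]
target [0.5684 0.0197 0.09  ] cm [ 0.33 -2.04 -0.39] deg [ 0.04 -0.01 -0.08] J [ 15.  19. -16. -15. -55. -87.] F [-0.2 -0.  -0.6] t 16.6 open 0.0004
target [ 0.5722 -0.0035  0.2005] cm [ 0.71 -4.35 10.67] deg [ 0.04 -0.01 -0.08] J [ 15.  19. -16. -15. -55. -87.] F [-0.2 -0.  -0.6] t 16.6 open 0.0004
target [0.5598 0.0846 0.2297] cm [-0.53  4.45 13.58] deg [  3.14 -18.84  89.92] J [ 15.  19. -16. -15. -55. -87.] F [-0.2 -0.  -0.6] t 16.6 open 0.0004
```

Emit:
{"op": "step_arm", "data": {"rows": [[[-1, 0.16, -0.97, -0.2, 0, 0, 0], [-1, 0.07, -0.4, 2, 0, 0, 0], [-1, 0.1, -0.62, 3, 0, 0, 0], [-1, 0.1, -0.62, 3, 0, 0, 0], [-1, 0.14, -0.82, 3.7, 0, 0, 0]]]}}

```text
clock: 17.23
tool_pos: [0.5703, 0.0046, 0.2091]
orientation: [-78.0, 0.1, 9.3]
force: [-0.7, 0.1, -0.3]
opening: 0.0005
```

Emit:
{"op": "step_arm", "data": {"rows": [[[1, -0.12, 0.88, 0.23, 0.35, -2.09, 9.99], [1, -0.12, 0.88, 0.23, 0.35, -2.09, 9.99], [1, -0.12, 0.88, 0.23, 0.35, -2.09, 9.99], [1, -0.12, 0.88, 0.23, 0.35, -2.09, 9.99], [1, -0.12, 0.88, 0.23, 0.35, -2.09, 9.99], [1, -0.12, 0.88, 0.23, 0.35, -2.09, 9.99], [1, -0.12, 0.88, 0.23, 0.35, -2.09, 9.99], [1, -0.12, 0.88, 0.23, 0.35, -2.09, 9.99], [1, -0.12, 0.88, 0.23, 0.35, -2.09, 9.99], [1, 0, 0, 0, 0, 0, 0], [1, 0, 0, 0, 0, 0, 0]]]}}

```text
clock: 18.6
tool_pos: [0.5599, 0.0842, 0.2292]
orientation: [-90.3, -12.0, 101.1]
force: [-0.6, -0.0, -1.2]
opening: 0.0876
```

```bash
python3 - <<'E'
from h import *
go(T(CH,[-.003,.113,.13]),toolR(chR(2)))
c=cam("wrist"); im=ctrl.snapshot("wrist"); np.savez("w6.npz",K=c[0],r=c[1],t=c[2]); cv2.imwrite("pics/w6.png",np.clip(im*1.3,0,255).astype(np.uint8))
E
```

```text
target [0.5598 0.0846 0.2297] cm [-0.01  0.04  0.05] deg [ 0.05 -0.08  0.26] J [ 20.  11.  -8. -13. -69.  -4.] F [-0.6 -0.  -1.2] t 18.6 open 0.0876
```

View pics/w6.png

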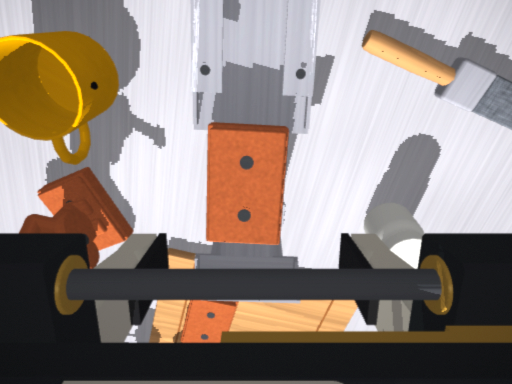

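```bash
python3 - <<'E'
from h import *
d=np.load("w6.npz");c=(d["K"],d["r"],d["t"])
a=[fl(c,u) for u in [(247,162),(244,215.5),(208,124),(287,127),(207,242),(279,244)]];print(*a)
q=(a[0]+a[1])/2; v=a[1]-a[0]; y=np.degrees(np.arctan2(-v[0],v[1])); print(q,y)
go(T(CH,[q[0],q[1],.003]),toolR(chR(y)))
E
```

```text
[0.003  0.0865 0.026 ] [0.0043 0.1311 0.026 ] [0.0336 0.058  0.026 ] [-0.0269  0.0584  0.026 ] [0.035  0.1557 0.026 ] [-0.0258  0.1557  0.026 ]
[0.00365 0.1088  0.026  ] -1.6695836318090662
target [0.5627 0.1077 0.1046] cm [  0.29   2.35 -12.46] deg [-0.08  0.67 -3.35] J [ 20.  11.  -8. -13. -69.  -4.] F [-0.5  0.4 -0.1] t 18.65 open 0.0877
```

Emit:
{"op": "step_arm", "data": {"rows": [[[1, 0.27, 0.5, -2.5, 0, 0.67, -3.35], [1, -0.02, 0.6, -3, 0, 0, 0], [1, 0, 0.55, -3, 0, 0, 0], [1, 0.02, 0.45, -2.5, 0, 0, 0], [1, 0.02, 0.25, -1.3, 0, 0, 0], [1, 0, 0, -0.16, 0, 0, 0], [1, 0, 0, 0, 0, 0, 0], [1, 0, 0, 0, 0, 0, 0]]]}}

```text
clock: 19.65
tool_pos: [0.5634, 0.1083, 0.1059]
orientation: [-89.8, -12.1, 97.8]
force: [-1.2, -0.0, 0.3]
opening: 0.0873
```

Emit:
{"op": "step_arm", "data": {"rows": [[[-1, 0, 0, 0, 0, 0, 0], [-1, 0, 0, 0, 0, 0, 0], [-1, 0, 0, 0, 0, 0, 0], [-1, 0, 0, 0, 0, 0, 0], [-1, 0, 0, 0, 0, 0, 0], [-1, 0, 0, 0, 0, 0, 0]]]}}

```text
clock: 20.4
tool_pos: [0.5628, 0.1083, 0.105]
orientation: [-89.7, -12.1, 97.8]
force: [-0.9, -0.5, 2.6]
opening: 0.064
```

```bash
python3 - <<'E'
from h import *
inch()
E
```

```text
tcp in chute [0.0038 0.1095 0.0033] F chute [-1.   0.2  2.6]
```

Gripped. Lift, then carry to the board's near half.

Emit:
{"op": "step_arm", "data": {"rows": [[[-1, 0.03, -0.2, 1, 0, 0, 0], [-1, 0.06, -0.4, 2, 0, 0, 0], [-1, 0.09, -0.6, 3, 0, 0, 0], [-1, 0.09, -0.6, 3, 0, 0, 0], [-1, 0.09, -0.6, 3, 0, 0, 0], [-1, 0, 0, 4, 0, 0, 0], [-1, 0, 0, 0, 0, 0, 0]]]}}

```text
clock: 21.28
tool_pos: [0.5679, 0.0842, 0.2686]
orientation: [-90.1, -12.1, 97.9]
force: [0.2, 0.2, -2.8]
opening: 0.0638
```

```bash
python3 - <<'E'
from h import *
go(bpos(-.062,.2),BR)
E
```

```text
target [0.4471 0.3732 0.2   ] cm [-12.07  28.91  -6.86] deg [-12.11  -0.34 -11.74] J [ 19.  10.  -4. -12. -74.  -8.] F [ 0.2  0.2 -2.8] t 21.275 open 0.0638
```

Emit:
{"op": "step_arm", "data": {"rows": [[[-1, -0.8, 2, 0, -1, 0, -1], [-1, -1.7, 4, 0, -2, 0, -2], [-1, -2.1, 5, 0, -2, -0.1, -2], [-1, -2.1, 5, 0, -2, -0.1, -2], [-1, -2.1, 5, -1, -2, -0.1, -2], [-1, -1.9, 4.5, -2, -2, 0, -1.7], [-1, -1.37, 3.41, -3.8, -1.1, 0, -1], [-1, 0, 0, 0, 0, 0, 0], [-1, 0, 0, 0, 0, 0, 0]]]}}

```text
clock: 22.4
tool_pos: [0.4454, 0.3731, 0.1963]
orientation: [-89.6, 0.1, 86.1]
force: [-0.2, -0.8, -3.2]
opening: 0.0642
```

```bash
python3 - <<'E'
from h import *
go(bpos(-.062,.028),BR)
E
```

```text
target [0.4471 0.3732 0.028 ] cm [  0.17   0.02 -16.83] deg [ 0.06 -0.4  -0.02] J [ 59.  13. -14.  -0. -63. -63.] F [-0.2 -0.8 -3.2] t 22.4 open 0.0642
```

Emit:
{"op": "step_arm", "data": {"rows": [[[-1, 0.1, 0, -4, 0, -0.2, 0], [-1, 0.07, 0, -5, 0, -0.2, 0], [-1, 0, 0, -4, 0, 0, 0], [-1, 0, 0, -2, 0, 0, 0], [-1, 0, 0, -1, 0, 0, 0], [-1, 0, 0, -0.8, 0, 0, 0], [-1, 0, 0, 0, 0, 0, 0], [-1, 0, 0, 0, 0, 0, 0]]]}}

```text
clock: 23.4
tool_pos: [0.4478, 0.3738, 0.0297]
orientation: [-90.1, -0.1, 86.1]
force: [-0.4, 1.1, -2.6]
opening: 0.0635
```

Emit:
{"op": "step_arm", "data": {"rows": [[[-1, 0, 0, -0.5, 0, 0, 0], [-1, 0, 0, -0.2, 0, 0, 0], [-1, 0, 0, 0, 0, 0, 0], [-1, 0, 0, 0, 0, 0, 0]]]}}

```text
clock: 23.9
tool_pos: [0.4474, 0.3734, 0.0218]
orientation: [-90.0, -0.0, 86.1]
force: [-0.5, -0.3, -2.6]
opening: 0.064
```

Emit:
{"op": "step_arm", "data": {"rows": [[[-1, 0, 0, -0.2, 0, 0, 0], [-1, 0, 0, -0.1, 0, 0, 0], [-1, 0, 0, 0, 0, 0, 0]]]}}

```text
clock: 24.28
tool_pos: [0.4474, 0.3734, 0.0188]
orientation: [-90.0, -0.0, 86.1]
force: [-0.4, 0.2, -3.1]
opening: 0.064
```

Emit:
{"op": "step_arm", "data": {"rows": [[[-1, 0, 0, -0.1, 0, 0, 0], [-1, 0, 0, 0, 0, 0, 0]]]}}

```text
clock: 24.52
tool_pos: [0.4474, 0.3734, 0.0186]
orientation: [-90.1, -0.0, 86.1]
force: [-2.5, -2.2, 5.7]
opening: 0.0638
```

Contact. Release, rise and check.

Emit:
{"op": "step_arm", "data": {"rows": [[[1, 0, 0, 0, 0, 0, 0], [1, 0, 0, 0, 0, 0, 0], [1, 0, 0, 0, 0, 0, 0], [1, 0, 0, 1, 0, 0, 0], [1, 0, 0, 3, 0, 0, 0], [1, 0, 0, 5, 0, 0, 0], [1, 0, 0, 6, 0, 0, 0], [1, 0, 0, 6, 0, 0, 0], [1, 0, 0, 0, 0, 0, 0], [1, 0, 0, 0, 0, 0, 0]]]}}

```text
clock: 25.78
tool_pos: [0.4471, 0.3733, 0.2285]
orientation: [-90.1, -0.1, 86.1]
force: [-0.8, -0.3, -0.4]
opening: 0.0878
```

```bash
python3 - <<'E'
from h import *
c=cam("wrist");w=ctrl.snapshot("wrist"); np.savez("w7.npz",K=c[0],r=c[1],t=c[2]);s=ctrl.snapshot("side")
o=np.hstack([cv2.resize(s[60:384,0:400],(400,324)),cv2.copyMakeBorder(cv2.resize(w,(400,300)),0,24,0,0,0)])
cv2.imwrite("pics/w7.png",np.clip(o*1.3,0,255).astype(np.uint8)); print(ctrl.get_obs()["force"])
E
```

```text
[ 0.00987727  0.18164169 -0.65925122]
```

View pics/w7.png

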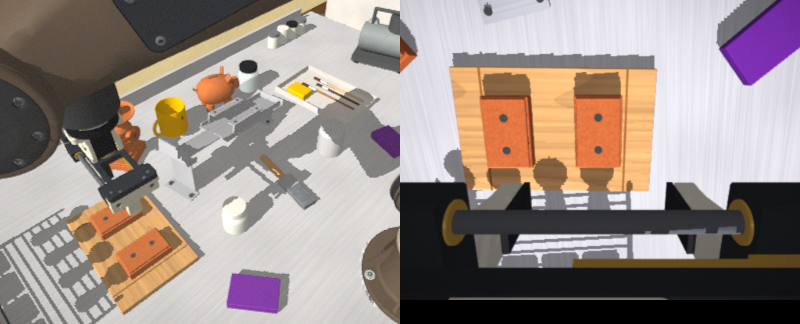

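```bash
python3 - <<'E'
from h import *
d=np.load("w7.npz");c=(d["K"],d["r"],d["t"]);s=1.28
P=lambda u,z:onz(c,((u[0]-400)*s,u[1]*s),z)
B=[P(u,.015) for u in [(451,68),(656,69),(648,191),(463,189)]];ctr=np.mean(B,0)
x=(B[0]-B[1])[:2];x/=np.linalg.norm(x);y=np.array([-x[1],x[0]])
for k in [((503,118),(507,150)),((598,118),(598,150))]:
    m=(P(k[0],.041)+P(k[1],.041))[:2]/2; print(m.round(3),"board",round((m-ctr[:2])@x,3),round((m-ctr[:2])@y,3), "vs top fit",(m-BD).round(3))
ctrl.close_job()
E
```

```text
[0.572 0.365] board 0.062 -0.004 vs top fit [ 0.063 -0.004]
[0.447 0.373] board -0.062 -0.004 vs top fit [-0.062  0.004]
the job is handed in; nothing more can be done
```

Both plinths are on the board and the job is handed in. It took about 26 s of the 64 s allowed.

**What I did:**
- I gripped the waiting plinth in the bay, re-gripped it a little higher so the fingertips would clear the board, then lifted it out and set it down on the far half.
- With the fingers shut, I pushed the jammed plinth up the chute through the slot, needing about 3 N. It ended at y ≈ +109 mm in the chute's frame, clear of the lips.
- I then gripped it there, lifted it out and set it down on the near half.

**Last checks:**
- **Position:** in the last wrist picture the plinths lie side by side, sockets up, at about +62 and −62 mm along the board. Both are about 4 mm off its middle across it.
- **Setting down:** each one showed firm contact (about 6 N) at the expected height before I opened the fingers, so neither was dropped.
- **Robot clear:** the gripper finished open, about 0.2 m above the board, with the force reading near zero.
- **Bystanders:** those visible in the final picture look to be where they were. I judged this by eye and did not measure it.

No check failed or disagreed. I did not measure the plinths' tilt directly; I take them to be flat because they were set down level and look flat in the pictures.

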